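# Pack the last two jars into the round seven-jar frame

### The arm

A 6-joint arm with a two-finger parallel gripper is mounted at the origin on a cart in front of the work surface, level with it; the furniture and walls round the work are solid. World frame = base frame: x ahead of the robot, y to its left, z up, the work surface at z = 0. Lengths are in m, angles in rad, forces in N, time in s.
With the tool pointing down it reaches from about 0.25 to 0.775 m from the base axis. Payload 4 kg.
Tool frame: the origin (TCP) lies at the very end of the fingers, on their centre line; the grasp point (between the pads) lies 19 mm behind it; y points along the fingers, x is the direction in which the jaws open and shut, and the axes are right-handed (so a half turn about y gives the same grasp; the last joint's range is limited). The gripper opens to 94 mm and grips with 3 to 60 N. Pads are 16 mm wide; open, the fingers measure 119 mm over their backs; the gripper's body (75 mm by 177 mm) begins 78 mm behind the grasp point.
Start: joints at [-1.33, 0.087, 1.371, -0, 1.684, -0.103], TCP at [0.185, -0.518, 0.206] pointing down, gripper open.
Joint ranges: [-3.1, 3.1], [-0.76, 2.03], [0.27, 2.55], [-1.08, 4.22], [0.17, 2.65], [-2.57, 2.57]. Speed limits (rad/s): [2.79, 2.79, 3.14, 3.14, 3.14, 3.14].

### API

Orientations are given as [roll, pitch, yaw] about the fixed x, y, z axes, in that order (R = Rz(yaw) Ry(pitch) Rx(roll)).
In Python, from bench import robot gives the robot as it stands.
- The arm moves only by the shell command python3 -m handwheel 'ROWS' [OPENING]. ROWS is JSON, a list of rows, each an object with "delta_pos": the shift along the tool's x, y, z in mm, a list of three; "yaw": the turn about the tool's y in rad. A call has 1 to 12 rows; each row is the pose to reach, as a shift and turn from the pose commanded when the call began, along the tool's axes at that moment; what a row does not reach only later rows make up. A row lasts 1/10 s, in which the tool goes at most 50 mm and 8.59 degrees, less where a joint would pass 70% of its speed; a pose out of reach is approached as far as the arm can. A call with a gripper value outside its range is refused whole. OPENING is the closure in counts, from 0 (fully open) to 255 (shut), set as the call begins (- or left out, the last holds). The fingers move at their own pace and stop on an object; the grip force is fixed at half the most. Time passes only in rows, so rows that repeat a pose let the fingers close. It gives the time, the measured TCP pose, the force and the opening at its end, in the units of the state.
- robot.get_obs(): the state, without advancing time (a new reading comes with each control period).
- robot.snapshot(name): name is "scene" or "top" or "wrist"; returns a dict with "image" (480x640x3 uint8, red, green, blue), "fx", "fy", "cx", "cy" (pixels), "k1" (the pictures are not rectified: a ray, as slopes to the right and down, at radius r is drawn at 1 + k1 r^2 times it, then the intrinsics apply), "rvec" (rotation vector, rad) and "tvec" (3), from world to camera coordinates, as OpenCV has them. Camera axes: x right, y down, z forward; pixel columns grow to the right and rows downward; lengths in m; the calibration is good to about 2 mm. A picture is of the moment at which its call begins. There is no depth.
- robot.close_job(): hands the job in, once; it reports no verdict.
The state is a dict: "time": time; "joint_positions": joint angles; "qvel": joint speeds; "joint_torque": joint torques, N m; "tool_pos": TCP position; "ee_rot": TCP orientation; "wrist_force": force on the tool from outside, world axes, zero at the start; "wrist_torque": the same for the moment, N m; "width": finger opening in m.
Only numpy, scipy, OpenCV 4.12 (cv2) and the standard library are available. Lean on these libraries where they do the work, as an engineer would, in place of code of your own. Each camera call takes 0.05 s, during which the arm holds its last target.

### The job

Fill the round packing frame: slide the two sample jars waiting in front of it across the worktop and push them in through the mouth, past its orange spring catches, so that all seven jars stand upright in a close hexagonal cluster wholly inside the ring, one in the middle and six around it. Slide the jars, never lift or tip one, and do not knock the timer, the tape roll or the big white jar.

Things in the scene. Friction and masses are not known exactly. Their poses are not given: they have to be found in the camera images.
- frame: packing frame fixed to the worktop: a bottomless aluminium horseshoe ring (the worktop is its floor). Origin: ring centre, on the worktop; +x runs from the mouth through the centre (jars go in along +x), y to the left. Inner radius 65.5 mm, wall 5 mm thick, 24 mm high. Mouth 54 mm wide at x = -59 mm. It has just room for six jars round one in the middle; a jar pushed in shoves those ahead along
- mouth (a point): middle of the mouth, on the worktop, at frame x = -59 mm, y = 0. On either side of it two flared guides, 24 mm high, run from frame x = -66, y = +-31 mm out to x = -90, y = +-49 mm. A jar is past the catches once its centre is 12 mm inside this point
- catch_left (a joint): orange spring catch at the mouth's +y side: round nose of 5 mm radius, centre at frame x = -59, y = 22 mm, 3 to 21 mm above the worktop. 0 = out, grows to 0.008 m as a jar presses it aside (springs back, 0.6 to 2.2 N). Between the two noses 34 mm are free at rest
- catch_right (a joint): the same catch on the mouth's -y side (nose centre at frame x = -59, y = -22 mm); 0 = out, grows to 0.008 m as it is pressed aside
- jar_1: identical sample jar: white cylinder 40 mm across with ribbed blue cap 37 mm across, 46 mm tall, 50 to 100 g; origin at the centre of its underside, z up the jar. Starts inside the frame, near the wall; five such jars stand at about 0, +-60 and +-120 degrees from the frame's +x, 43 mm from its centre, leaving the middle and the mouth place empty
- jar_2: identical sample jar: white cylinder 40 mm across with ribbed blue cap 37 mm across, 46 mm tall, 50 to 100 g; origin at the centre of its underside, z up the jar. Starts inside the frame, near the wall; five such jars stand at about 0, +-60 and +-120 degrees from the frame's +x, 43 mm from its centre, leaving the middle and the mouth place empty
- jar_3: identical sample jar: white cylinder 40 mm across with ribbed blue cap 37 mm across, 46 mm tall, 50 to 100 g; origin at the centre of its underside, z up the jar. Starts inside the frame, near the wall; five such jars stand at about 0, +-60 and +-120 degrees from the frame's +x, 43 mm from its centre, leaving the middle and the mouth place empty
- jar_4: identical sample jar: white cylinder 40 mm across with ribbed blue cap 37 mm across, 46 mm tall, 50 to 100 g; origin at the centre of its underside, z up the jar. Starts inside the frame, near the wall; five such jars stand at about 0, +-60 and +-120 degrees from the frame's +x, 43 mm from its centre, leaving the middle and the mouth place empty
- jar_5: identical sample jar: white cylinder 40 mm across with ribbed blue cap 37 mm across, 46 mm tall, 50 to 100 g; origin at the centre of its underside, z up the jar. Starts inside the frame, near the wall; five such jars stand at about 0, +-60 and +-120 degrees from the frame's +x, 43 mm from its centre, leaving the middle and the mouth place empty
- jar_a: identical sample jar: white cylinder 40 mm across with ribbed blue cap 37 mm across, 46 mm tall, 50 to 100 g; origin at the centre of its underside, z up the jar. Waits outside, in front of the mouth on the frame's +y side (frame x -145 to -120, y 45 to 65 mm)
- jar_b: identical sample jar: white cylinder 40 mm across with ribbed blue cap 37 mm across, 46 mm tall, 50 to 100 g; origin at the centre of its underside, z up the jar. Waits outside, in front of the mouth on the frame's -y side (frame x -145 to -120, y -65 to -45 mm)
- timer: white kitchen-type timer, 58x62x16 mm, bystander at the right; origin under its centre
- tape_roll: roll of yellow tape lying flat, 70 mm across, 19 mm high, bystander; origin under its centre
- cream_jar: white screw-lid jar 77 mm across, 91 mm tall, bystander to the right of the frame; origin under its centre
Not all that is in view belongs to the job. What is shaped like the jar_a but black or brown is not meant. What is shaped like the jar_5 but black or yellow is not meant.

How it is judged:
By the outcome, as a careful person would: the job done as asked, in the order asked, and still so for the second after the job is handed in, with the robot touching nothing.
It also fails if it takes over 72 s, if anything falls off the work surface, if the arm or the gripper's body presses on something with over 40 N, if the wrist force passes 120 N, or if a joint passes its speed limit or range.

## Working session

There is one attempt and no reset: what is moved stays moved. The work goes in short steps, Python scripts to look and compute and a shell command to move; the robot and the scene stay as the last step left them, time stands still between calls to the robot, and variables do not carry over. Pictures are saved under pics/ and viewed, and the job is handed in when it is done.

```bash
mkdir -p pics; ls
python3 - <<'E'
from bench import robot
import cv2
print(robot.get_obs())
for n in ["scene","top","wrist"]:
    s=robot.snapshot(n); cv2.imwrite(f"pics/{n}0.png",s["image"][:,:,::-1]); print(n,{k:v for k,v in s.items() if k!="image"})
E
```

```text
pics
{'time': 0.0, 'joint_positions': array([-1.33011677e+00,  8.79447380e-02,  1.37223266e+00, -3.01413639e-05,
        1.68355479e+00, -1.03068460e-01]), 'qvel': array([-0.00284087, -0.00121623,  0.00123133,  0.00094587, -0.0010647 ,
        0.00030865]), 'joint_torque': array([-2.12682258e-03, -3.40186250e+01, -3.02430224e+01,  7.15749850e-02,
        3.29425279e-02, -1.91505642e-04]), 'tool_pos': array([ 0.18523499, -0.51730554,  0.20432071]), 'ee_rot': array([-1.570606  ,  0.00213127, -1.22705147]), 'wrist_force': array([-0.15846738, -1.06477963, -0.0504944 ]), 'wrist_torque': array([ 0.03730398, -0.04076615, -0.05500248]), 'width': 0.09414961685660396}
scene {'fx': 608.9175925819941, 'fy': 608.9175925819941, 'cx': 316.3262251802273, 'cy': 240.2717258423685, 'k1': -0.1368232633529758, 'rvec': array([ 1.90506878, -0.65865698,  0.42631534]), 'tvec': array([-0.62861379,  0.06364737,  1.18873191])}
top {'fx': 537.2058210702413, 'fy': 537.2058210702413, 'cx': 334.54032920687035, 'cy': 233.69075645527093, 'k1': 0.02591740453661097, 'rvec': array([ 2.15907061, -2.18276919,  0.13825083]), 'tvec': array([-0.32983127,  0.5159855 ,  0.97722156])}
wrist {'fx': 431.10657495761507, 'fy': 431.10657495761507, 'cx': 321.03167213368346, 'cy': 236.807729488707, 'k1': -0.03809867501746166, 'rvec': array([-2.39160698,  1.68372739,  0.21819135]), 'tvec': array([-0.54922073, -0.02536252,  0.39038714])}
```

View pics/scene0.png

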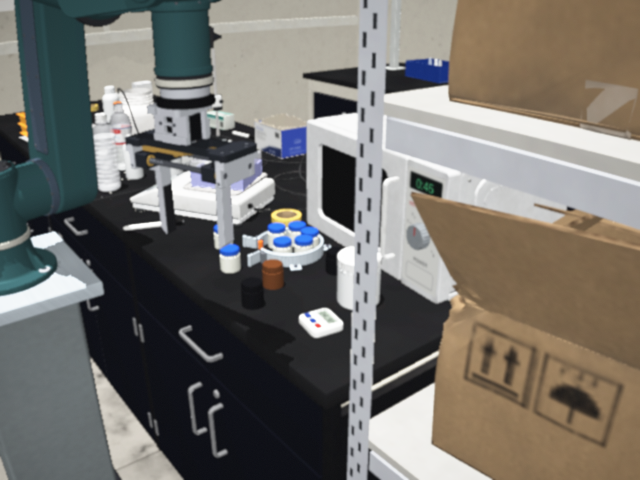

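View pics/top0.png

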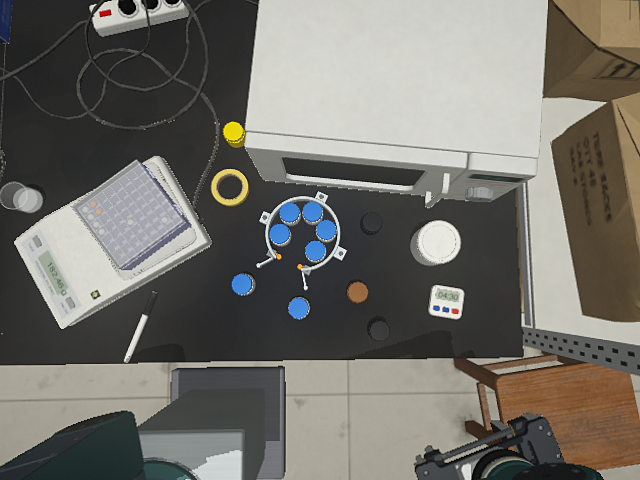

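View pics/wrist0.png

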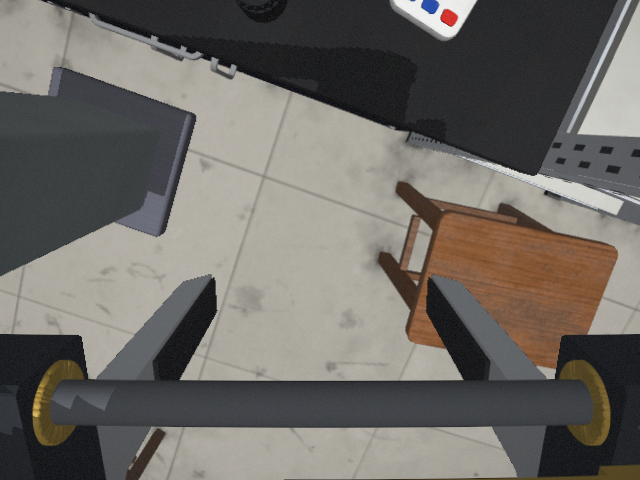

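The top view shows the frame at about (303,232) with five blue caps inside it. jar_a is at (243,285), jar_b at (299,308), and the orange noses are at (278,257) and (300,267). Black and brown decoys stand to the right, and the microwave is just behind the ring. The scene view shows jar_b at (231,258), with jar_a partly behind a finger.

```bash
cat > h.py <<'E'
from bench import robot
import cv2, numpy as np
from scipy.spatial.transform import Rotation as Ro
def shot(n,save=None):
    s=robot.snapshot(n)
    if save: cv2.imwrite("pics/"+save,s["image"][:,:,::-1])
    return s
def ray(s,u,v):
    K=np.array([[s["fx"],0,s["cx"]],[0,s["fy"],s["cy"]],[0,0,1]])
    p=cv2.undistortPoints(np.array([[[u,v]]],float),K,np.array([s["k1"],0,0,0,0]))[0,0]
    R=cv2.Rodrigues(s["rvec"])[0]
    return -R.T@s["tvec"], R.T@np.array([p[0],p[1],1.])
def onz(s,u,v,z):
    c,d=ray(s,u,v); return c+d*(z-c[2])/d[2]
def proj(s,P):
    K=np.array([[s["fx"],0,s["cx"]],[0,s["fy"],s["cy"]],[0,0,1]])
    return cv2.projectPoints(np.array(P,float).reshape(-1,3),s["rvec"],s["tvec"],K,np.array([s["k1"],0,0,0,0]))[0][:,0]
def tri(l):
    A=0;b=0
    for s,u,v in l:
        c,d=ray(s,u,v); d/=np.linalg.norm(d); M=np.eye(3)-np.outer(d,d); A=A+M; b=b+M@c
    return np.linalg.solve(A,b)
def blobs(s,lo,hi,amin,win=None):
    hsv=cv2.cvtColor(s["image"],cv2.COLOR_RGB2HSV); m=cv2.inRange(hsv,lo,hi)
    if win: w=np.zeros_like(m); w[win[1]:win[3],win[0]:win[2]]=255; m&=w
    n,L,st,ce=cv2.connectedComponentsWithStats(m)
    return [(ce[i],st[i]) for i in range(1,n) if st[i][4]>=amin]
BL=((100,120,80),(120,255,255)); OR=((8,150,150),(20,255,255))
def topjars(s,win=None,z=0.046):
    return [onz(s,*c,z)[:2] for c,st in blobs(s,*BL,100,win)]
E
python3 - <<'E'
from h import *
s=shot("top"); w=(215,170,360,340)
for c,st in blobs(s,*BL,40,w): print("cap",c.round(1),st,(1e3*onz(s,*c,.046)).round(1))
for c,st in blobs(s,*OR,3,(250,240,320,290)): print("or",c.round(1),st,(1e3*onz(s,*c,.021)).round(1))
t=shot("scene")
for c,st in blobs(t,*BL,20,(200,200,350,300)): print("scap",c.round(1),st)
for c,st in blobs(t,*OR,3,(230,220,320,280)): print("sor",c.round(1),st)
im=cv2.resize(s["image"][170:340,210:460],None,fx=3.2,fy=3.2,interpolation=cv2.INTER_CUBIC); cv2.imwrite("pics/topz.png",im[:,:,::-1])
im=cv2.resize(t["image"][190:310,180:380],None,fx=4,fy=4,interpolation=cv2.INTER_CUBIC); cv2.imwrite("pics/scz.png",im[:,:,::-1])
E
```

```text
cap [312.  211.1] [302 201  20  21 314] [ 553.3 -293.8   46. ]
cap [289.1 212. ] [279 202  21  21 316] [ 552.  -251.4   46. ]
cap [325.9 229.3] [316 219  21  21 319] [ 519.1 -319.2   46. ]
cap [279.  233.2] [269 223  21  21 327] [ 512.7 -232.6   46. ]
cap [314.7 250.1] [305 240  20  21 319] [ 480.7 -298.2   46. ]
cap [240.9 283.6] [231 273  21  22 341] [ 420.8 -163.4   46. ]
cap [297.9 307.9] [288 297  21  23 333] [ 375.6 -267.    46. ]
or [278.3 255.9] [276 253   6   7  27] [ 472.5 -229.1   21. ]
or [299.5 266.2] [297 264   7   6  24] [ 452.6 -268.9   21. ]
scap [303.4 232.4] [289 221  31  25 454]
scap [275.3 227.4] [267 223  18  10 149]
scap [215.1 227.8] [213 224   5   8  33]
scap [282.1 241.4] [274 236  17  11 155]
scap [229.8 249.4] [219 243  21  13 194]
sor [260.3 243.7] [259 240   4   9  27]
sor [271.7 263.4] [264 261  17   6  82]
```

View pics/topz.png

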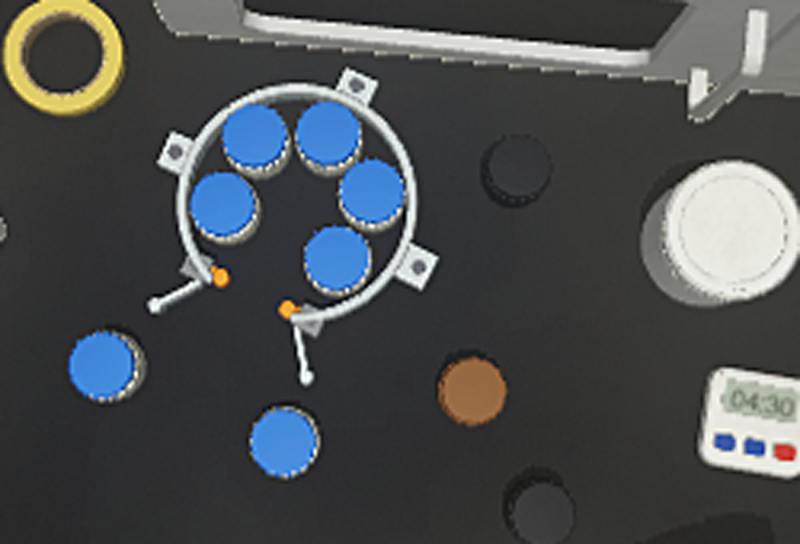

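View pics/scz.png

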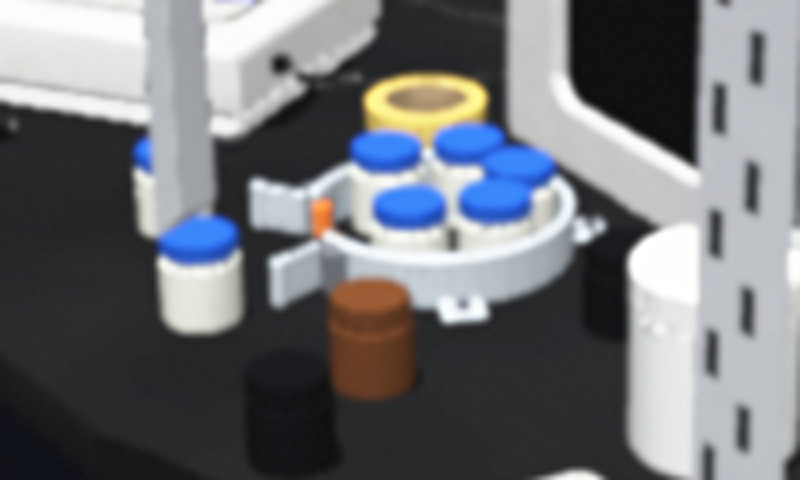

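```bash
cat >> h.py <<'E'
FC=np.array([.5152,-.2754]); FY=np.deg2rad(-26.57)
def toF(p):
    d=np.asarray(p)[:2]-FC; c,s=np.cos(FY),np.sin(FY); return np.array([c*d[0]+s*d[1],-s*d[0]+c*d[1]])*1e3
def toW(f):
    f=np.asarray(f)/1e3; c,s=np.cos(FY),np.sin(FY); return FC+np.array([c*f[0]-s*f[1],s*f[0]+c*f[1]])
E
python3 - <<'E'
from h import *
s=shot("top"); t=shot("scene")
# heights by two views: jar_b cap
c,d=[(c,st) for c,st in blobs(s,*BL,100,(280,290,320,325))][0]
# scene: top disc of jar_b cap -> mask ellipse; print bounds
for n,(u,v) in dict(jb_mid=(229.8,248.5)).items():
    P=tri([(s,*c),(t,u,v)]); print(n,P.round(4), proj(s,[P])-c, proj(t,[P])-[u,v])
# ring: bright grey outer contour in top -> ellipse fit on z=.024
g=cv2.cvtColor(s["image"],cv2.COLOR_RGB2HSV); m=cv2.inRange(g,(0,0,110),(180,60,255)); 
pts=[]
for a in np.deg2rad(np.arange(-150,151,3)):
    for r in (68,):
        best=[]
        for rr in np.arange(58,80,.5):
            p=toW([rr*np.cos(a),rr*np.sin(a)]); u,v=proj(s,[[*p,.024]])[0]
            best.append(m[int(round(v)),int(round(u))]>0)
        ix=np.where(best)[0]
        if len(ix) and len(ix)<18: pts.append(np.append(toF(toW([(58+.5*ix.mean())*np.cos(a),(58+.5*ix.mean())*np.sin(a)])),len(ix)))
pts=np.array(pts); A=np.c_[2*pts[:,:2],np.ones(len(pts))]
from scipy.optimize import least_squares
r=least_squares(lambda q:np.hypot(pts[:,0]-q[0],pts[:,1]-q[1])-q[2],[0,0,68],loss="soft_l1"); print("ring circle offset in frame mm",r.x,len(pts))
for p in topjars(s,(215,170,360,340)): f=toF(p); print("jar F",f.round(1),np.hypot(*f).round(1),np.rad2deg(np.arctan2(f[1],f[0])).round(1))
for cc,st in blobs(s,*OR,3,(250,240,320,290)): print("nose",toF(onz(s,*cc,.021)))
print("scale corner",toF(onz(s,210,243,.03)),toF(onz(s,65,328,.03)),"rack",toF(onz(s,190,232,.06)),"mw",[toF(onz(s,u,v,.0)) for u,v in((255,178),(430,195))],toF(onz(s,245,132,.25)))
w=shot("wrist"); o=robot.get_obs(); R=cv2.Rodrigues(w["rvec"])[0]; C=-R.T@w["tvec"]; Rt=Ro.from_euler("xyz",o["ee_rot"]).as_matrix()
print("cam in tool",Rt.T@(C-o["tool_pos"]),"axis",Rt.T@R[2])
E
python3 - <<'E'
import sys; sys.path.insert(0,'.')
import cv2
a=cv2.imread('pics/scene0.png'); cv2.imwrite('pics/scl.png',cv2.resize(a[130:260,110:310],None,fx=4,fy=4,interpolation=cv2.INTER_CUBIC))
E
```

```text
jb_mid [ 0.375  -0.2664  0.0419] [[-0.17105495  0.29678561]] [[ 0.3161358  -0.00402123]]
ring circle offset in frame mm [-0.22498225  0.62956383 67.82498949] 62
jar F [42.3  0.6] 42.3 0.8
jar F [22.2 38. ] 44.0 59.7
jar F [ 23.1 -37.4] 44.0 -58.3
jar F [-21.4  37.1] 42.9 120.0
jar F [-20.6 -35.9] 41.4 -119.9
jar F [-134.6   58. ] 146.5 156.7
jar F [-128.6  -54.9] 139.8 -156.9
nose [-58.90045455  22.29426388]
nose [-58.86952435 -22.22172998]
scale corner [-93.20787765 146.49268389] [-345.42551564  310.12670781] rack [-90.90182008 181.02210151] mw [array([ 58.05956889, 133.60361046]), array([ 177.97737377, -188.38980134])] [ 79.65774542 124.13359979]
cam in tool [-0.00022434 -0.17890392  0.074373  ] axis [ 6.45488065e-04  9.67324349e-01 -2.53541292e-01]
```

View pics/scl.png

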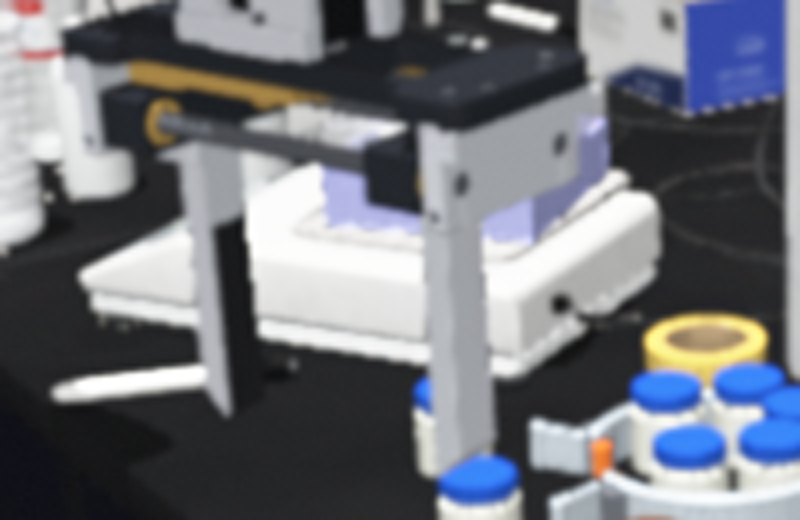

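The frame fit agrees between the noses, the ring and the inner jars to under 1 mm. jar_a is at frame (-135,58) and jar_b at (-129,-55), with their caps about 42–46 mm high. I'll move to the +y side of jar_a with the jaws along frame x and the fingers partly open, to cradle it.

```bash
python3 -m handwheel '[{"delta_pos":[-24,0,31],"yaw":-0.06},{"delta_pos":[-48,0,62],"yaw":-0.13},{"delta_pos":[-72,0,93],"yaw":-0.19},{"delta_pos":[-96,0,124],"yaw":-0.26},{"delta_pos":[-120,0,155],"yaw":-0.32},{"delta_pos":[-144,0,186],"yaw":-0.39},{"delta_pos":[-168,0,217],"yaw":-0.45},{"delta_pos":[-192,0,248],"yaw":-0.52},{"delta_pos":[-216,0,280],"yaw":-0.58},{"delta_pos":[-240,0,311],"yaw":-0.65},{"delta_pos":[-263,0,342],"yaw":-0.71},{"delta_pos":[-284,0,373],"yaw":-0.763}]' 190
cat >> h.py <<'E'
def st():
    o=robot.get_obs(); R=Ro.from_euler("xyz",o["ee_rot"]).as_matrix()
    print("t",round(o["time"],2),"F",toF(o["tool_pos"]).round(1),"z",(1e3*o["tool_pos"][2]).round(1),"toolx in F deg",np.rad2deg(np.arctan2(R[1,0],R[0,0])-FY).round(2),"f",o["wrist_force"].round(1),"w",round(1e3*o["width"],1)); return o,R
def go(fx,fy,z):
    o,R=st(); p=np.append(toW([fx,fy]),z/1e3); print("delta tool mm",(1e3*R.T@(p-o["tool_pos"])).round(1))
E
python3 -c "
from h import *
go(-134.6,102,5)"
```

```text
time: 1.6
tool_pos: [0.4415, -0.1231, 0.2058]
ee_rot: [-1.571, -0.001, -0.461]
wrist_force: [1.1, -0.4, 0.2]
width: 0.0238
t 1.6 F [-134.   103.2] z 205.8 toolx in F deg 0.14 f [ 1.1 -0.4  0.2] w 23.8
delta tool mm [ -0.8 200.8  -1.2]
```

```bash
python3 -m handwheel '[{"delta_pos":[0,40,0],"yaw":0},{"delta_pos":[-0.5,80,0],"yaw":0},{"delta_pos":[-0.5,120,0],"yaw":0},{"delta_pos":[-0.5,160,0],"yaw":0},{"delta_pos":[-0.5,190,0],"yaw":0},{"delta_pos":[-0.5,200,0],"yaw":0},{"delta_pos":[-0.5,200,0],"yaw":0}]'
python3 -c "
from h import *
st()
s=shot('top','top1.png'); w=shot('wrist','wr1.png'); t=shot('scene')
cv2.imwrite('pics/t1z.png',cv2.resize(s['image'][170:340,180:430],None,fx=3.2,fy=3.2)[:,:,::-1])
cv2.imwrite('pics/s1z.png',cv2.resize(t['image'][180:300,160:360],None,fx=4,fy=4)[:,:,::-1])
"
```

```text
time: 2.3
tool_pos: [0.4393, -0.1241, 0.0043]
ee_rot: [-1.571, 0.003, -0.464]
wrist_force: [0.1, -0.2, 0.5]
width: 0.0237
t 2.3 F [-135.6  101.4] z 4.3 toolx in F deg -0.02 f [ 0.1 -0.2  0.5] w 23.7
```

View pics/wr1.png

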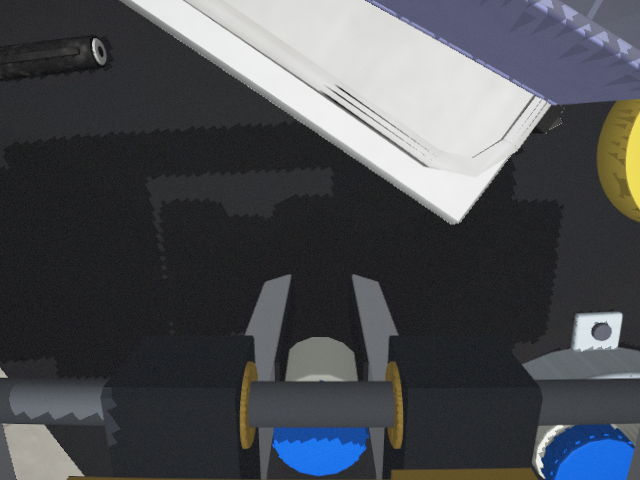

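View pics/s1z.png

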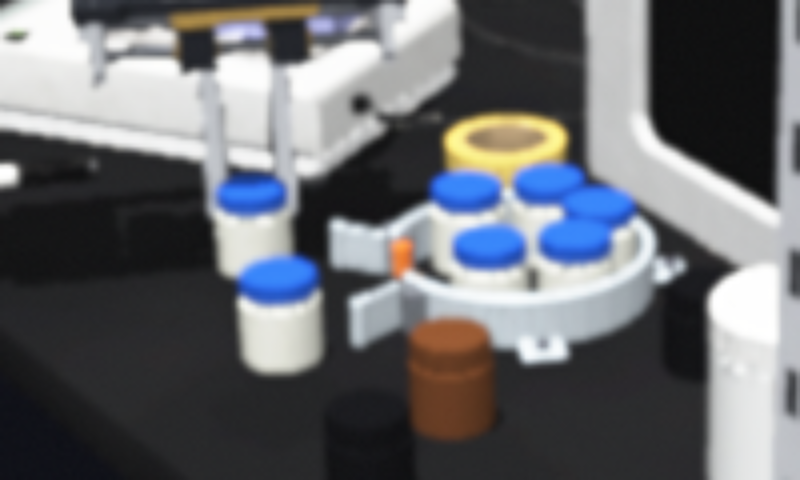

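View pics/t1z.png

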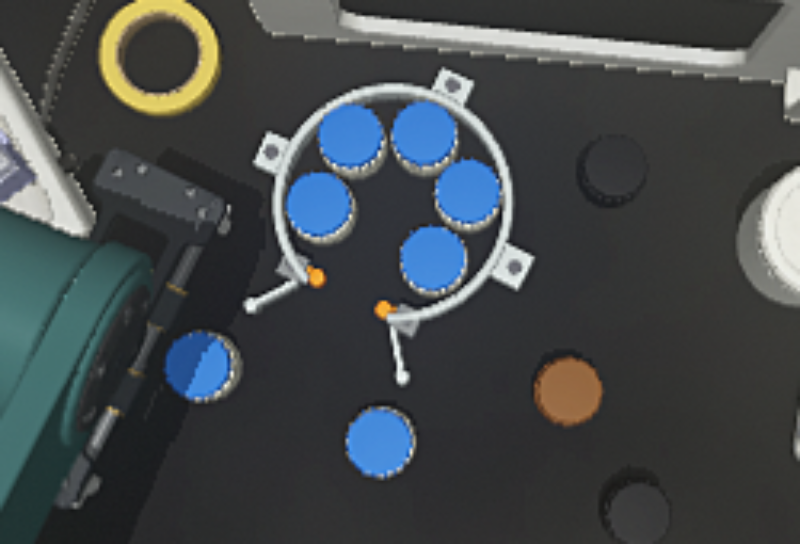

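The wrist view shows jar_a centred between the fingers at about (320,450), so I'll push it in −y at 70 mm/s.

```bash
python3 -m handwheel '[{"delta_pos":[0,0,-12],"yaw":0},{"delta_pos":[0,0,-18],"yaw":0},{"delta_pos":[0,0,-24],"yaw":0},{"delta_pos":[0,0,-30],"yaw":0},{"delta_pos":[0,0,-36],"yaw":0},{"delta_pos":[0,0,-42],"yaw":0},{"delta_pos":[0,0,-48],"yaw":0},{"delta_pos":[0,0,-54],"yaw":0},{"delta_pos":[0,0,-60],"yaw":0},{"delta_pos":[0,0,-66],"yaw":0},{"delta_pos":[0,0,-66],"yaw":0}]'
python3 -c "
from h import *
st()
s=shot('top','top2.png')
for c,b in blobs(s,*BL,60,(180,170,360,340)): print(c.round(1),b,toF(onz(s,*c,.046)).round(1))
"
```

```text
time: 3.55
tool_pos: [0.4103, -0.1845, 0.0053]
ee_rot: [-1.572, 0.0, -0.465]
wrist_force: [0.9, -0.0, 1.0]
width: 0.0238
t 3.55 F [-134.4   34.4] z 5.3 toolx in F deg -0.06 f [ 0.9 -0.   1. ] w 23.8
[312.  211.1] [302 201  20  21 314] [42.3  0.6]
[289.1 212. ] [279 202  21  21 317] [22.2 38. ]
[325.9 229.3] [316 219  21  21 319] [ 23.1 -37.4]
[279.  233.2] [269 223  21  21 327] [-21.4  37.1]
[314.7 250.1] [305 240  20  21 319] [-20.6 -35.9]
[297.9 307.9] [288 297  21  23 333] [-128.6  -54.9]
```

```bash
python3 -c "
import cv2
a=cv2.imread('pics/top2.png');cv2.imwrite('pics/t2z.png',cv2.resize(a[170:340,180:430],None,fx=3.2,fy=3.2))"
```

```text
(no output)
```

View pics/t2z.png

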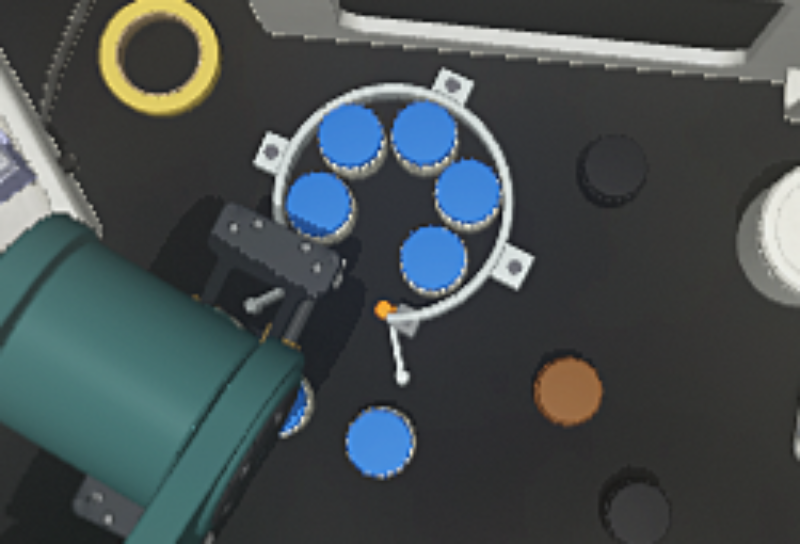

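```bash
python3 -c "
from h import *
t=shot('scene')
for c,b in blobs(t,*BL,20,(180,200,350,300)): print(c.round(1),b,toF(onz(t,*c,.0425)).round(1))
cv2.imwrite('pics/s2z.png',cv2.resize(t['image'][180:300,160:360],None,fx=4,fy=4)[:,:,::-1])
"
```

```text
[303.4 232.4] [289 221  31  25 454] [25.8 -6.6]
[275.5 227.5] [267 223  18  10 149] [-27.3  31.2]
[224.  236.8] [216 231  17  12 164] [-137.6    4.1]
[282.  241.4] [273 236  18  11 156] [-24.6 -42.9]
[229.8 249.6] [220 244  20  12 182] [-130.5  -61.1]
```

View pics/s2z.png

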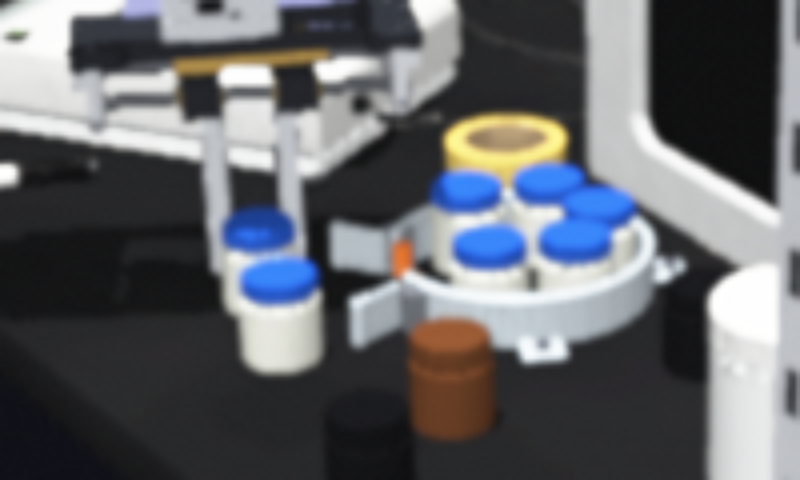

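By the same bias as jar_b, jar_a is at about (-135.5,10). Push 10 mm more, back off and rise.

```bash
python3 -m handwheel '[{"delta_pos":[0,0,-5],"yaw":0},{"delta_pos":[0,0,-10],"yaw":0},{"delta_pos":[0,0,-10],"yaw":0},{"delta_pos":[0,0,0],"yaw":0},{"delta_pos":[0,0,15],"yaw":0},{"delta_pos":[0,-30,20],"yaw":0},{"delta_pos":[0,-70,40],"yaw":0},{"delta_pos":[0,-90,80],"yaw":0},{"delta_pos":[0,-90,110],"yaw":0},{"delta_pos":[0,-90,110],"yaw":0}]'
python3 -c "
from h import *
st()
s=shot('top','top3.png')
for c,b in blobs(s,*BL,60,(180,170,360,340)): print(c.round(1),b,toF(onz(s,*c,.046)).round(1))
go(-180,0,80)
"
```

```text
time: 4.65
tool_pos: [0.4618, -0.0821, 0.0966]
ee_rot: [-1.569, -0.002, -0.459]
wrist_force: [-0.1, -0.6, -0.8]
width: 0.0238
t 4.65 F [-134.2  149. ] z 96.6 toolx in F deg 0.26 f [-0.1 -0.6 -0.8] w 23.8
[312.  211.1] [302 201  20  21 314] [42.3  0.6]
[289.1 212. ] [279 202  21  21 316] [22.2 38. ]
[325.9 229.3] [316 219  21  21 319] [ 23.1 -37.4]
[279.  233.2] [269 223  21  21 327] [-21.4  37.1]
[314.7 250.1] [305 240  20  21 319] [-20.6 -35.9]
[269.6 298. ] [260 288  21  22 335] [-135.    -0.7]
[297.9 307.9] [288 297  21  23 333] [-128.6  -54.9]
t 4.7 F [-134.7  147.2] z 95.7 toolx in F deg 0.2 f [ 0.8 -0.2 -0.2] w 24.0
delta tool mm [ -45.8   15.7 -147. ]
```

jar_a now stands at frame (-135,-0.7). I'll turn 90° and go behind it with the fingers nearly closed.

```bash
python3 -m handwheel '[{"delta_pos":[-4,0,-13],"yaw":0.14},{"delta_pos":[-8,0,-26],"yaw":0.28},{"delta_pos":[-12,0,-39],"yaw":0.42},{"delta_pos":[-16,0,-52],"yaw":0.56},{"delta_pos":[-20,0,-65],"yaw":0.7},{"delta_pos":[-24,0,-78],"yaw":0.84},{"delta_pos":[-28,0,-91],"yaw":0.98},{"delta_pos":[-32,0,-104],"yaw":1.12},{"delta_pos":[-36,0,-117],"yaw":1.26},{"delta_pos":[-40,0,-130],"yaw":1.4},{"delta_pos":[-45,0,-147],"yaw":1.54},{"delta_pos":[-45,10,-147],"yaw":1.574}]' 233
python3 -c "
from h import *
go(-180,-0.7,5)
"
```

```text
time: 5.9
tool_pos: [0.3528, -0.1985, 0.0858]
ee_rot: [-1.57, -0.002, -2.044]
wrist_force: [0.3, 0.1, 0.6]
width: 0.0084
t 5.9 F [-179.6   -3.8] z 85.8 toolx in F deg -90.57 f [0.3 0.1 0.6] w 8.4
delta tool mm [-3.3 80.8 -0.5]
```

```bash
python3 -m handwheel '[{"delta_pos":[-1,30,0],"yaw":-0.01},{"delta_pos":[-3,60,0],"yaw":-0.01},{"delta_pos":[-3.3,80,0],"yaw":-0.01},{"delta_pos":[-3.3,80,0],"yaw":-0.01}]'
python3 -c "
from h import *
w=shot('wrist','wr4.png')
go(-163,-0.7,5)
"
```

```text
time: 6.3
tool_pos: [0.3527, -0.1925, 0.0025]
ee_rot: [-1.578, 0.001, -2.029]
wrist_force: [-0.3, 0.1, 0.0]
width: 0.0078
t 6.35 F [-181.2    1.4] z 4.1 toolx in F deg -89.68 f [0.5 0.3 0.4] w 8.4
delta tool mm [ 2.2 -1.  18.2]
```

View pics/wr4.png

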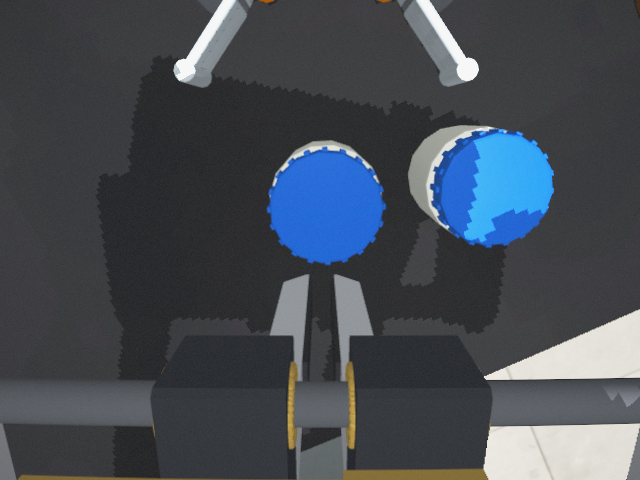

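The wrist view shows the jar at (326,207), the noses centred at u≈326 and the fingers at 321. I'll shift 2 mm to the right and push into the guides.

```bash
python3 -m handwheel '[{"delta_pos":[2,0,7],"yaw":0},{"delta_pos":[2,0,14],"yaw":0},{"delta_pos":[2,0,20],"yaw":0},{"delta_pos":[2,0,26],"yaw":0},{"delta_pos":[2,0,32],"yaw":0},{"delta_pos":[2,0,38],"yaw":0},{"delta_pos":[2,0,44],"yaw":0},{"delta_pos":[2,0,50],"yaw":0},{"delta_pos":[2,0,56],"yaw":0},{"delta_pos":[2,0,62],"yaw":0},{"delta_pos":[2,0,68],"yaw":0},{"delta_pos":[2,0,68],"yaw":0}]'
python3 -c "
from h import *
w=shot('wrist','wr5.png')
st()
"
```

```text
time: 7.55
tool_pos: [0.4167, -0.2259, 0.0055]
ee_rot: [-1.569, -0.0, -2.028]
wrist_force: [-0.2, -0.3, 0.1]
width: 0.008
t 7.6 F [-110.7    0.2] z 5.4 toolx in F deg -89.62 f [ 0.3 -0.2 -0.5] w 8.1
```

View pics/wr5.png

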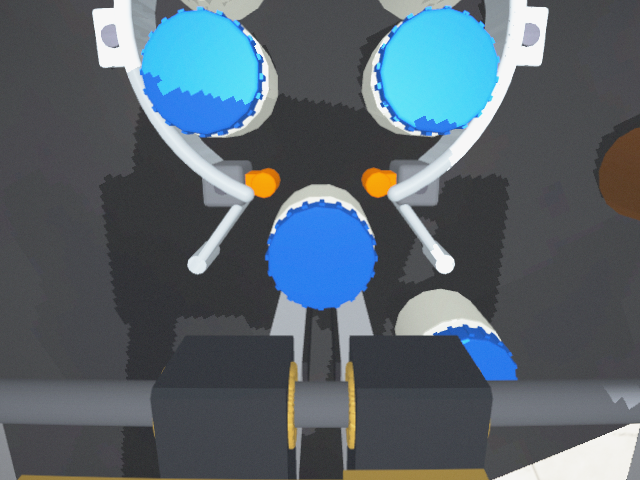

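The jar and the mouth are both centred at u≈321. Push through the catches.

```bash
python3 -m handwheel '[{"delta_pos":[0,0,5],"yaw":0},{"delta_pos":[0,0,10],"yaw":0},{"delta_pos":[0,0,15],"yaw":0},{"delta_pos":[0,0,19],"yaw":0},{"delta_pos":[0,0,23],"yaw":0},{"delta_pos":[0,0,27],"yaw":0},{"delta_pos":[0,0,31],"yaw":0},{"delta_pos":[0,0,35],"yaw":0},{"delta_pos":[0,0,39],"yaw":0},{"delta_pos":[0,0,42],"yaw":0},{"delta_pos":[0,0,42],"yaw":0}]'
python3 -c "
from h import *
w=shot('wrist','wr6.png')
st()
"
```

```text
time: 8.7
tool_pos: [0.4541, -0.2443, 0.0056]
ee_rot: [-1.57, -0.0, -2.028]
wrist_force: [0.5, -0.0, 0.2]
width: 0.0079
t 8.75 F [-68.9   0.5] z 5.6 toolx in F deg -89.63 f [-0.1 -0.5  0.3] w 8.1
```

View pics/wr6.png

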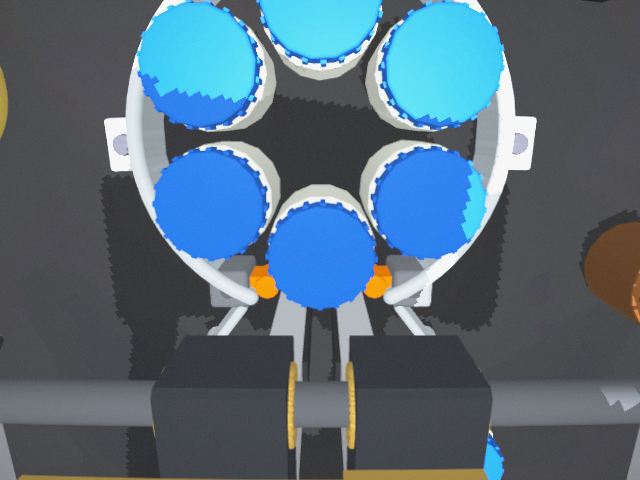

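jar_a has gone past the catches symmetrically, with its cap at (321,253). Push it further towards the middle.

```bash
python3 -m handwheel '[{"delta_pos":[0,0,3],"yaw":0},{"delta_pos":[0,0,7],"yaw":0},{"delta_pos":[0,0,11],"yaw":0},{"delta_pos":[0,0,15],"yaw":0},{"delta_pos":[0,0,19],"yaw":0},{"delta_pos":[0,0,23],"yaw":0},{"delta_pos":[0,0,26],"yaw":0},{"delta_pos":[0,0,26],"yaw":0}]'
python3 -c "
from h import *
w=shot('wrist','wr7.png')
st()
"
```

```text
time: 9.55
tool_pos: [0.4778, -0.256, 0.0055]
ee_rot: [-1.569, -0.0, -2.028]
wrist_force: [0.6, -0.1, -0.4]
width: 0.0079
t 9.6 F [-42.4   0.6] z 5.5 toolx in F deg -89.62 f [-0.5 -0.4  0.3] w 7.8
```

View pics/wr7.png

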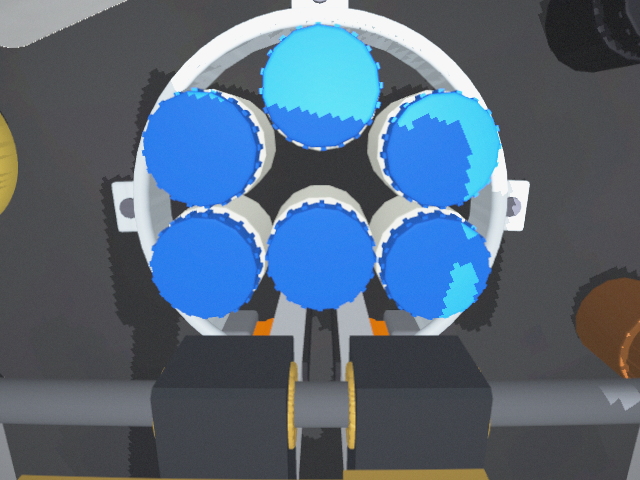

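jar_a is passing between the two near ring jars. 7 mm more, then straight back out and up.

```bash
python3 -m handwheel '[{"delta_pos":[0,0,4],"yaw":0},{"delta_pos":[0,0,7],"yaw":0},{"delta_pos":[0,0,7],"yaw":0},{"delta_pos":[0,0,0],"yaw":0},{"delta_pos":[0,0,-15],"yaw":0},{"delta_pos":[0,0,-35],"yaw":0},{"delta_pos":[0,0,-55],"yaw":0},{"delta_pos":[0,-25,-65],"yaw":0},{"delta_pos":[0,-60,-75],"yaw":0},{"delta_pos":[0,-75,-90],"yaw":0},{"delta_pos":[0,-75,-110],"yaw":0},{"delta_pos":[0,-75,-130],"yaw":0}]'
python3 -c "
from h import *
w=shot('wrist','wr8.png')
go(-129,-100,80)
s=shot('top','top8.png')
for c,b in blobs(s,*BL,60,(180,170,360,340)): print(c.round(1),b,toF(onz(s,*c,.046)).round(1))
cv2.imwrite('pics/t8z.png',cv2.resize(s['image'][170:340,180:430],None,fx=3.2,fy=3.2)[:,:,::-1])
"
```

```text
time: 10.8
tool_pos: [0.3596, -0.1979, 0.0814]
ee_rot: [-1.569, -0.001, -2.028]
wrist_force: [-0.1, -0.2, 0.3]
width: 0.0082
t 10.85 F [-1.771e+02  1.000e-01] z 80.5 toolx in F deg -89.62 f [-1.7  1.4 -0.9] w 7.7
delta tool mm [100.4   0.4  47.4]
[312.  211.1] [302 201  20  21 314] [42.3  0.6]
[288.9 211.4] [279 202  21  20 315] [23.  38.8]
[322.1 239. ] [308 219  29  41 635] [  3.8 -39.2]
[278.5 230.2] [269 220  20  21 319] [-16.9  40.4]
[300.6 234.8] [291 225  21  21 321] [-6.5 -0. ]
[297.9 307.8] [288 297  21  22 327] [-128.4  -54.8]
```

View pics/t8z.png

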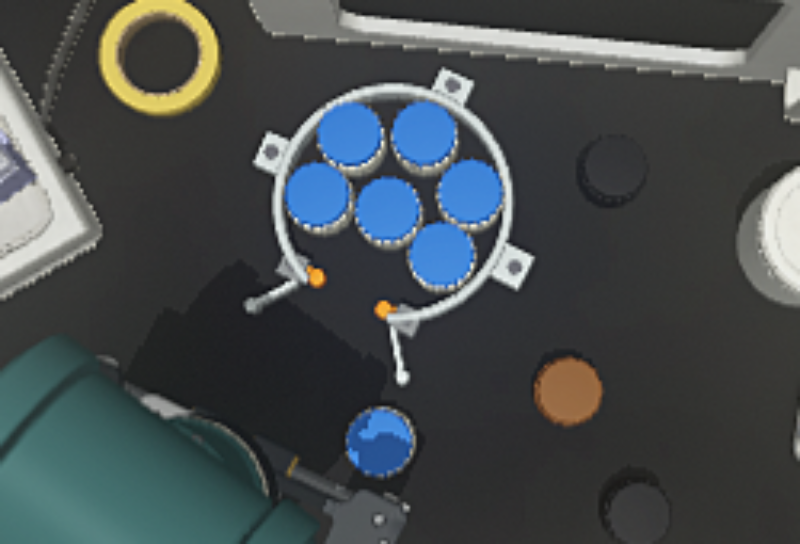

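View pics/wr8.png

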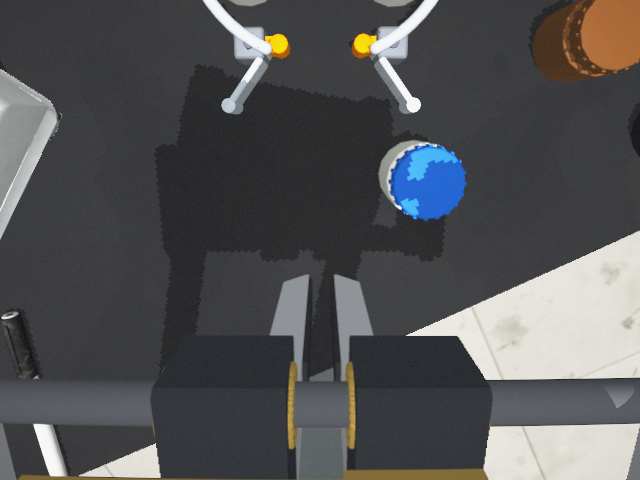

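jar_a stands at (-6.5,0) and the ring jars are only slightly displaced. Next I'll turn back and go to the −y side of jar_b.

```bash
python3 -m handwheel '[{"delta_pos":[9,0,4],"yaw":-0.14},{"delta_pos":[18,0,8],"yaw":-0.28},{"delta_pos":[27,0,12],"yaw":-0.42},{"delta_pos":[36,0,16],"yaw":-0.56},{"delta_pos":[45,0,20],"yaw":-0.7},{"delta_pos":[54,0,24],"yaw":-0.84},{"delta_pos":[63,0,29],"yaw":-0.98},{"delta_pos":[72,0,34],"yaw":-1.12},{"delta_pos":[82,0,39],"yaw":-1.26},{"delta_pos":[92,0,44],"yaw":-1.4},{"delta_pos":[100,0,48],"yaw":-1.54},{"delta_pos":[100,0,48],"yaw":-1.564}]' 190
python3 -c "
from h import *
go(-128.5,-100,5)
"
```

```text
time: 12.1
tool_pos: [0.3593, -0.31, 0.0802]
ee_rot: [-1.571, -0.0, -0.464]
wrist_force: [-0.3, 0.1, 0.4]
width: 0.024
t 12.1 F [-124.  -100.7] z 80.2 toolx in F deg -0.02 f [-0.3  0.1  0.4] w 24.0
delta tool mm [-4.6 75.2  0.7]
```

```bash
python3 -m handwheel '[{"delta_pos":[-4.6,0,0],"yaw":0},{"delta_pos":[-4.6,30,0],"yaw":0},{"delta_pos":[-4.6,60,0],"yaw":0},{"delta_pos":[-4.6,75,0],"yaw":0},{"delta_pos":[-4.6,75,0],"yaw":0}]'
python3 -c "
from h import *
go(-128.5,-34,5)
s=shot('scene')
cv2.imwrite('pics/s9z.png',cv2.resize(s['image'][180:300,160:360],None,fx=4,fy=4)[:,:,::-1])
"
```

```text
time: 12.6
tool_pos: [0.353, -0.3044, 0.0028]
ee_rot: [-1.569, 0.006, -0.465]
wrist_force: [-0.3, 0.4, 0.8]
width: 0.0238
t 12.6 F [-132.1  -98.4] z 2.8 toolx in F deg -0.1 f [-0.3  0.4  0.8] w 23.8
delta tool mm [ 3.4 -2.1 64.5]
```

View pics/s9z.png

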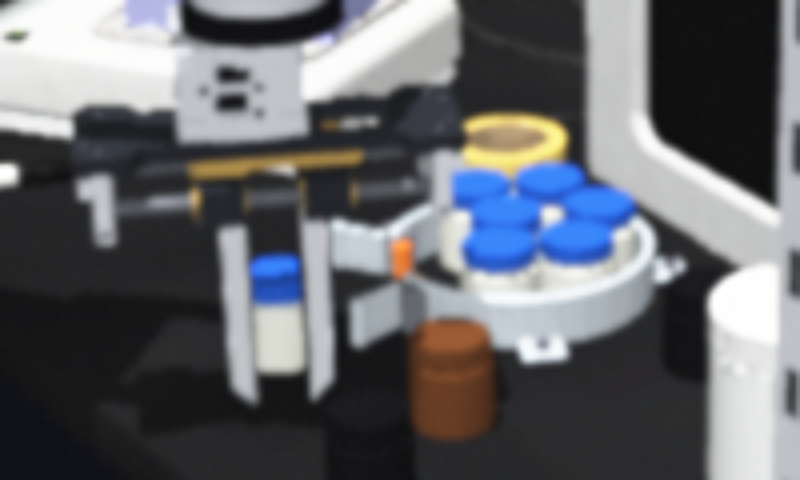

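The readings wobble while the arm settles, so I'll hold it briefly and re-read.

```bash
python3 -m handwheel '[{"delta_pos":[0,0,0],"yaw":0},{"delta_pos":[0,0,0],"yaw":0}]' >/dev/null
python3 -c "
from h import *
go(-128.5,-24,5)
w=shot('wrist','wr9.png')
go(-128.5,-24,5)
"
```

```text
t 12.85 F [-128.2 -100.2] z 7.1 toolx in F deg -0.03 f [-0.2 -0.   0.2] w 24.0
delta tool mm [-0.3  2.  76.2]
t 12.9 F [-128.3 -100.2] z 7.0 toolx in F deg -0.03 f [-0.3 -0.8 -0.1] w 23.9
delta tool mm [-0.3  1.9 76.2]
```

View pics/wr9.png

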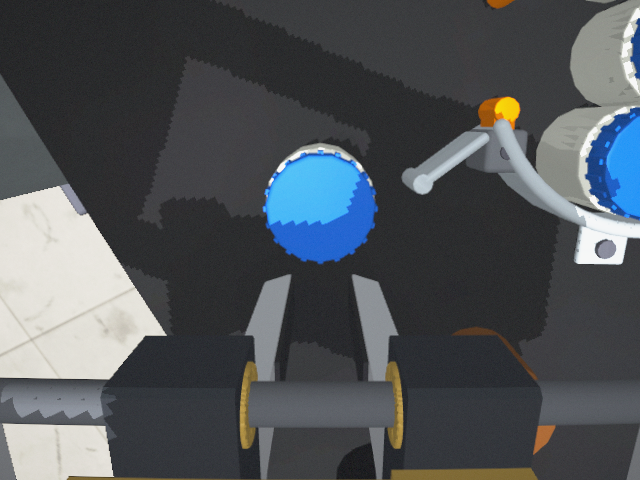

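Settled and centred on jar_b (321,207). Push +y by 75 mm.

```bash
python3 -m handwheel '[{"delta_pos":[0,1,12],"yaw":0},{"delta_pos":[0,2,19],"yaw":0},{"delta_pos":[0,2,26],"yaw":0},{"delta_pos":[0,2,33],"yaw":0},{"delta_pos":[0,2,40],"yaw":0},{"delta_pos":[0,2,47],"yaw":0},{"delta_pos":[0,2,54],"yaw":0},{"delta_pos":[0,2,60],"yaw":0},{"delta_pos":[0,2,66],"yaw":0},{"delta_pos":[0,2,71],"yaw":0},{"delta_pos":[0,2,75],"yaw":0},{"delta_pos":[0,2,75],"yaw":0}]'
python3 -m handwheel '[{"delta_pos":[0,0,0],"yaw":0},{"delta_pos":[0,0,-15],"yaw":0},{"delta_pos":[0,-30,-30],"yaw":0},{"delta_pos":[0,-70,-60],"yaw":0},{"delta_pos":[0,-75,-90],"yaw":0},{"delta_pos":[0,-75,-110],"yaw":0},{"delta_pos":[0,-75,-110],"yaw":0},{"delta_pos":[0,-75,-110],"yaw":0}]'
python3 -c "
from h import *
s=shot('top','top10.png')
for c,b in blobs(s,*BL,60,(180,170,360,340)): print(c.round(1),b,toF(onz(s,*c,.046)).round(1))
go(-175,0,80)
"
```

```text
time: 14.1
tool_pos: [0.3887, -0.2392, 0.0034]
ee_rot: [-1.57, -0.0, -0.464]
wrist_force: [0.4, 0.3, 0.2]
width: 0.0239
time: 14.9
tool_pos: [0.3389, -0.3377, 0.0779]
ee_rot: [-1.569, 0.001, -0.465]
wrist_force: [0.7, 0.5, -0.1]
width: 0.0239
[312.  211.1] [302 201  20  21 314] [42.3  0.6]
[288.9 211.4] [279 202  21  20 315] [23.  38.8]
[322.1 239. ] [308 219  29  41 634] [  3.9 -39.2]
[278.5 230.2] [269 220  20  21 319] [-16.9  40.4]
[300.6 234.8] [291 225  21  21 321] [-6.5 -0. ]
[270.9 295. ] [261 285  21  22 336] [-129.2   -0.3]
t 14.95 F [-129.9 -134.1] z 77.8 toolx in F deg -0.03 f [-0.4  0.2  0.5] w 24.1
delta tool mm [-45.2  -1.9 134.1]
```

jar_b stands at (-129,-0.3). Turn and go behind it.

```bash
python3 -m handwheel '[{"delta_pos":[-4,0,11],"yaw":0.14},{"delta_pos":[-8,0,22],"yaw":0.28},{"delta_pos":[-12,0,33],"yaw":0.42},{"delta_pos":[-16,0,44],"yaw":0.56},{"delta_pos":[-20,0,55],"yaw":0.7},{"delta_pos":[-24,0,67],"yaw":0.84},{"delta_pos":[-28,0,79],"yaw":0.98},{"delta_pos":[-32,0,91],"yaw":1.12},{"delta_pos":[-36,0,103],"yaw":1.26},{"delta_pos":[-40,0,116],"yaw":1.4},{"delta_pos":[-46,0,134],"yaw":1.54},{"delta_pos":[-46,0,134],"yaw":1.57}]' 233
python3 -m handwheel '[{"delta_pos":[0,20,0],"yaw":0},{"delta_pos":[0,50,0],"yaw":0},{"delta_pos":[0,72,0],"yaw":0},{"delta_pos":[0,72,0],"yaw":0},{"delta_pos":[0,72,0],"yaw":0}]'
python3 -c "
from h import *
w=shot('wrist','wr11.png')
go(-105,-0.3,5)
"
```

```text
time: 16.15
tool_pos: [0.358, -0.1946, 0.0778]
ee_rot: [-1.572, 0.002, -2.033]
wrist_force: [-0.0, 0.6, -0.3]
width: 0.0083
time: 16.65
tool_pos: [0.3579, -0.1968, 0.0064]
ee_rot: [-1.572, 0.0, -2.033]
wrist_force: [0.1, -0.0, -0.3]
width: 0.0082
t 16.7 F [-174.8   -0.4] z 7.3 toolx in F deg -89.92 f [-0.3  0.1 -0.4] w 8.2
delta tool mm [ 0.   2.4 69.8]
```

View pics/wr11.png

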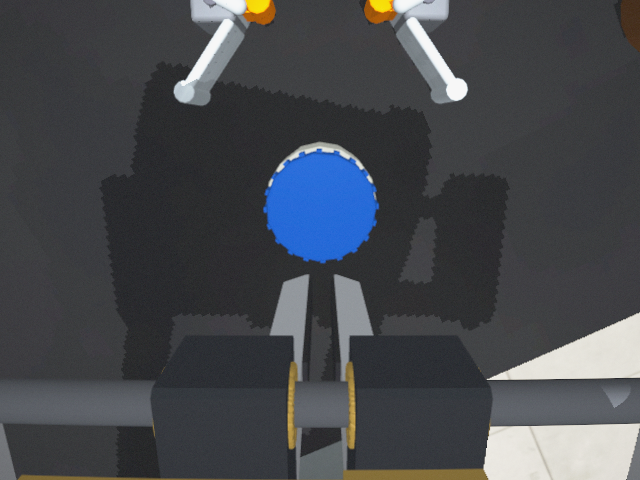

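Fingers, jar and mouth are all aligned at u≈321. Push in.

```bash
python3 -m handwheel '[{"delta_pos":[0,1,8],"yaw":0},{"delta_pos":[0,2,15],"yaw":0},{"delta_pos":[0,2,21],"yaw":0},{"delta_pos":[0,2,27],"yaw":0},{"delta_pos":[0,2,33],"yaw":0},{"delta_pos":[0,2,39],"yaw":0},{"delta_pos":[0,2,45],"yaw":0},{"delta_pos":[0,2,51],"yaw":0},{"delta_pos":[0,2,57],"yaw":0},{"delta_pos":[0,2,62],"yaw":0},{"delta_pos":[0,2,66],"yaw":0},{"delta_pos":[0,2,66],"yaw":0}]'
python3 -m handwheel '[{"delta_pos":[0,0,5],"yaw":0},{"delta_pos":[0,0,10],"yaw":0},{"delta_pos":[0,0,14],"yaw":0},{"delta_pos":[0,0,18],"yaw":0},{"delta_pos":[0,0,22],"yaw":0},{"delta_pos":[0,0,26],"yaw":0},{"delta_pos":[0,0,30],"yaw":0},{"delta_pos":[0,0,34],"yaw":0},{"delta_pos":[0,0,37],"yaw":0},{"delta_pos":[0,0,37],"yaw":0},{"delta_pos":[0,0,37],"yaw":0}]'
python3 -c "
from h import *
w=shot('wrist','wr12.png')
st()
s=shot('top','top12.png')
for c,b in blobs(s,*BL,60,(180,170,360,340)): print(c.round(1),b,toF(onz(s,*c,.046)).round(1))
"
```

```text
time: 17.9
tool_pos: [0.4178, -0.2276, 0.0045]
ee_rot: [-1.57, -0.0, -2.034]
wrist_force: [0.4, 0.3, -0.0]
width: 0.0083
time: 19.0
tool_pos: [0.4506, -0.2441, 0.0047]
ee_rot: [-1.57, -0.0, -2.034]
wrist_force: [-0.4, 0.1, -0.2]
width: 0.008
t 19.05 F [-72.   -0.9] z 4.6 toolx in F deg -89.97 f [ 0.  -0.7  0.5] w 8.6
[312.  211.1] [302 201  20  21 314] [42.3  0.6]
[287.5 214.1] [274 202  26  30 394] [17.3 38.8]
[326.6 229.3] [317 219  20  21 322] [ 23.6 -38.8]
[302.3 232.1] [292 223  21  20 289] [-0.8 -0.6]
[319.6 246.4] [309 239  19  20 181] [-10.5 -40.9]
```

View pics/wr12.png

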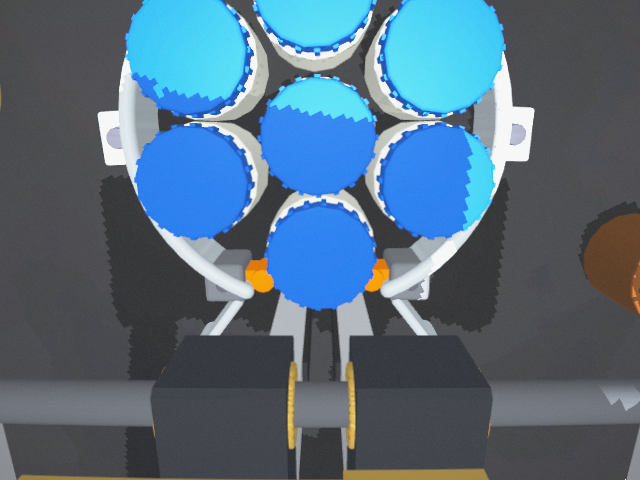

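jar_b is in at about -44 and the middle jar is at (-0.8,-0.6). 2.5 mm more to seat it, then withdraw.

```bash
python3 -m handwheel '[{"delta_pos":[0,0,1.5],"yaw":0},{"delta_pos":[0,0,2.5],"yaw":0},{"delta_pos":[0,0,2.5],"yaw":0},{"delta_pos":[0,0,-3],"yaw":0},{"delta_pos":[0,0,-15],"yaw":0},{"delta_pos":[0,0,-35],"yaw":0},{"delta_pos":[0,-25,-50],"yaw":0},{"delta_pos":[0,-60,-70],"yaw":0},{"delta_pos":[0,-100,-85],"yaw":0},{"delta_pos":[0,-120,-100],"yaw":0},{"delta_pos":[0,-120,-100],"yaw":0},{"delta_pos":[0,-120,-100],"yaw":0}]'
python3 -c "
from h import *
st()
w=shot('wrist','wr13.png');t=shot('scene')
s=shot('top','top13.png')
for c,b in blobs(s,*BL,60,(180,170,360,340)): print(c.round(1),b,toF(onz(s,*c,.046)).round(1))
for c,b in blobs(s,*OR,3,(250,240,320,290)): print('nose',toF(onz(s,*c,.021)).round(1))
a=cv2.resize(s['image'][170:340,180:430],None,fx=3.2,fy=3.2); cv2.imwrite('pics/t13z.png',a[:,:,::-1])
cv2.imwrite('pics/s13z.png',cv2.resize(t['image'][180:300,160:360],None,fx=4,fy=4)[:,:,::-1])
"
```

```text
time: 20.3
tool_pos: [0.3606, -0.199, 0.1241]
ee_rot: [-1.569, -0.0, -2.034]
wrist_force: [0.5, 0.3, -0.7]
width: 0.008
t 20.3 F [-172.4   -0.8] z 124.1 toolx in F deg -89.98 f [ 0.5  0.3 -0.7] w 8.0
[312.  211.1] [302 201  20  21 314] [42.3  0.6]
[288.9 211.4] [279 202  21  20 315] [23.  38.8]
[322.1 239. ] [308 219  29  41 634] [  3.9 -39.2]
[278.5 230.2] [269 220  20  21 319] [-16.9  40.4]
[297.4 242.5] [283 223  30  40 637] [-21.9  -1.1]
nose [-59.2  22.5]
nose [-59.  -22.4]
```

View pics/t13z.png

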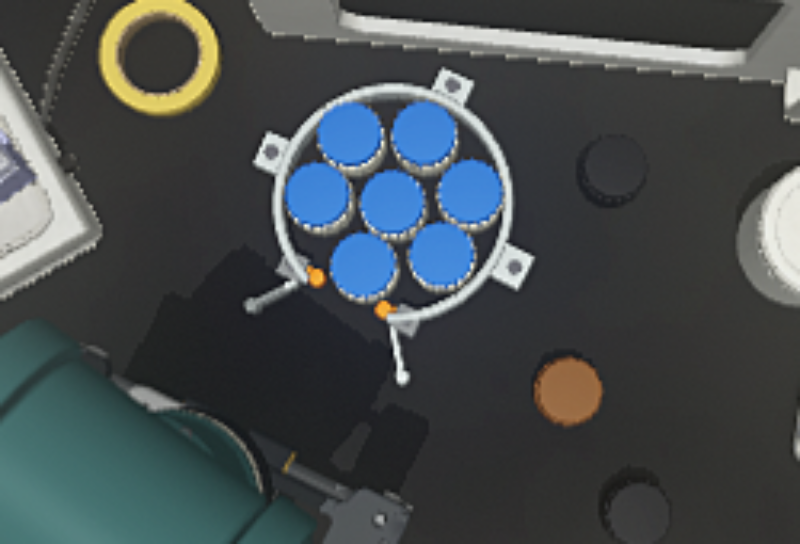

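View pics/s13z.png

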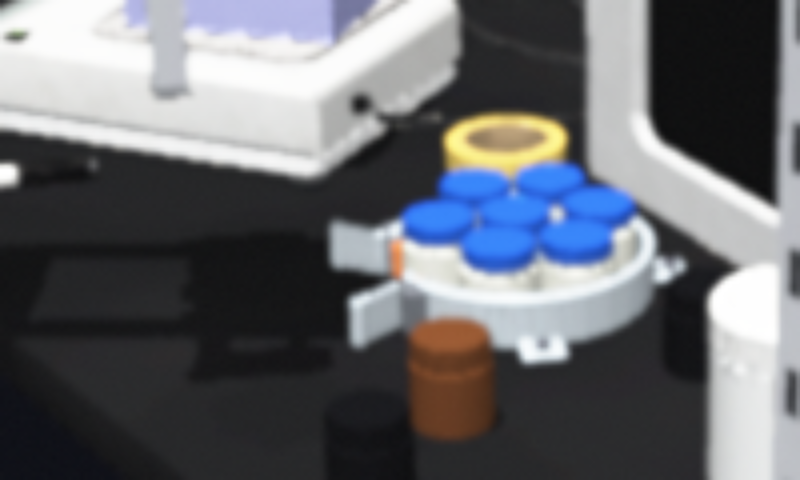

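```bash
python3 -c "
from h import *
s=shot('top')
m=cv2.inRange(cv2.cvtColor(s['image'],cv2.COLOR_RGB2HSV),*BL)
n,L,S,C=cv2.connectedComponentsWithStats(cv2.erode(m,np.ones((5,5))))
for i in range(1,n):
    if S[i][4]>40 and 250<C[i][0]<350 and 180<C[i][1]<340:
        f=toF(onz(s,*C[i],.046)); print(f.round(1),np.hypot(*f).round(1),np.rad2deg(np.arctan2(f[1],f[0])).round(0),S[i][4])
print('bystanders');a=cv2.imread('pics/top0.png').astype(int);b=s['image'][:,:,::-1].astype(int);d=np.abs(a-b).max(2)
for nm,(x0,y0,x1,y1) in dict(timer=(425,280,470,325),cream=(408,218,465,268),tape=(208,165,252,210)).items(): print(nm,(d[y0:y1,x0:x1]>40).sum())
"
```

```text
[23.2 38.7] 45.2 59.0 167
[42.5  0.6] 42.5 1.0 172
[-16.8  40.4] 43.7 113.0 174
[ 23.7 -38.9] 45.5 -59.0 177
[-1.7 -0.7] 1.8 -156.0 172
[-16.6 -39.5] 42.9 -113.0 167
[-41.7  -1.4] 41.7 -178.0 173
bystanders
timer 0
cream 0
tape 0
```

All seven jars are inside the 45.5 mm limit, upright and hexagonal. The catches have sprung back and the bystanders haven't moved, so I'll hand in.

```bash
python3 -c "
from bench import robot
print(robot.close_job())"
```

```text
the job is handed in; nothing more can be done
None
```

The job is handed in at about 20 s of the allowed 72 s. I slid each waiting jar sideways to the mouth axis, then pushed it in past the catches with low, nearly closed fingers. No jar was lifted.

- **Cluster:** the last top view shows one jar in the middle, at frame (-1.7, -0.7) mm. The other six stand round it 42 to 45.5 mm from the centre. They sit at about 0, ±59, ±113 and 180 degrees.
- **Clearances:** a jar touches the wall at 45.5 mm, and one ring jar measured exactly that. The mouth jar is at x = -41.7 mm, past the -47 mm line. Both catches measured back at rest.
- **Upright and undisturbed:** the scene view shows every jar upright. The pictures of the timer, tape roll and big white jar are unchanged from the start.
- **Not exact:** the two jars next to the mouth ended about 7 degrees off the ideal ±120, so that side is slightly loose. Pose readings also wobbled by a few millimetres just after moves, so I re-read them once the arm had settled.

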